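# Zero a guarded attenuator dial and set it four clicks up

### The arm

A 6-joint arm with a two-finger parallel gripper is mounted at the origin on a cart in front of the work surface, level with it; the furniture and walls round the work are solid. World frame = base frame: x ahead of the robot, y to its left, z up, the work surface at z = 0. Lengths are in mm, angles in rad, forces in N, time in s.
With the tool pointing down it reaches from about 375 to 925 mm from the base axis. Payload 5.7 kg.
Tool frame: the origin (TCP) lies on the centre line of the jaws, within the pads' length; the fingertips stand 14 mm ahead of it and the grasp point (between the pads) lies 5 mm behind it; z points along the fingers, x is the direction in which the jaws open and shut, and the axes are right-handed (so a half turn about z gives the same grasp; the last joint's range is limited). The gripper opens to 85 mm and grips with 20 to 120 N. Pads are 22 mm wide; open, the fingers measure 114 mm over their backs; the gripper's body (76 mm by 85 mm) begins 54 mm behind the grasp point. The pads swing forward as they close: fully open they stand 13 mm farther back than shut.
Start: joints at [-0.115, 0.359, 1.51, -0, 1.272, -0.115], TCP at [599.969, -0.004, 223.867] pointing down, gripper open.
Joint ranges: [-2.97, 2.97], [-1.01, 2.36], [0.21, 2.38], [-0.96, 4.11], [0.2, 2.71], [-2.98, 2.98]. Speed limits (rad/s): [2.39, 2.39, 3.14, 3.14, 3.14, 3.14].

### API

Orientations are given as a unit quaternion [x, y, z, w].
In Python, from rig import env, imaging gives the robot as it stands.
- The arm moves only by the tool servo_tool, never from a script. Its argument "deltas" is a list of rows, each a list of 7 numbers: the shift along the tool's x, y, z in cm, then the turn, a rotation vector about the tool's x, y, z in degrees, then the finger opening in cm, from 0 to 8.54. In form: [[tx, ty, tz, wx, wy, wz, jaw], ...]. A call has 1 to 20 rows; each row shifts and turns the pose as measured when the row begins, along the tool's axes as they then stand; what a row does not reach is not made up. A row lasts 1/12 s, in which the tool goes at most 41.7 mm and 7.16 degrees, less where a joint would pass 70% of its speed; a pose out of reach is approached as far as the arm can. A call with a gripper value outside its range is refused whole. The fingers move at their own pace and stop on an object; "grip_force" is the grip in N (left out, the last holds). Time passes only in rows, so rows that do not move let the fingers close. It gives the time, the measured TCP pose, the force and the opening at its end, in the units of the state.
- env.observe(): the state, without advancing time (a new reading comes with each control period).
- imaging.camera(name): name is "scene" or "side" or "wrist"; returns (picture, depth): 480x640x3 uint8, blue, green, red; 480x640 float32, mm along the optical axis (not along the pixel's ray), 0 where there is no reading.
- imaging.calibration(name): a dict with "fx", "fy", "cx", "cy" (pixels), "extrinsics" (4x4, takes a point from world to camera coordinates); the wrist camera has in their place "T_tool_cam" (4x4, takes a point from camera to tool coordinates, whose origin is the TCP and whose axes are the tool frame's). Camera axes: x right, y down, z forward; pixel columns grow to the right and rows downward; lengths in mm; the calibration is good to about 2 mm. A picture is of the moment at which its call begins: read the wrist's pose just before it. calibration takes no time and is no camera call.
- env.finish_job(): hands the job in, once; it reports no verdict.
The state is a dict: "t": time; "q": joint angles; "qvel": joint speeds; "joint_torque": joint torques, N m; "eef_pos": TCP position; "tcp_rot": TCP orientation; "wrist_force": force on the tool from outside, world axes, zero at the start; "ft_torque": the same for the moment, N m; "grip_width": opening from 0.0 (shut) to 1.0 (fully open).
Only numpy, scipy, OpenCV 4.12 (cv2) and the standard library are available. Lean on these libraries where they do the work, as an engineer would, in place of code of your own. Each camera call takes 0.05 s, during which the arm holds its last target. There are 200 camera calls.

### The job

Set the light source to its fourth attenuation step: slide the clear guard right back so that the dial is uncovered, turn the dial anticlockwise (seen from above) to its end stop, then turn it clockwise exactly four clicks. Finally slide the guard fully shut over the dial again, and leave the other things on the bench where they are.

Things in the scene. Friction and masses are not known exactly. Their poses are not given: they have to be found in the camera images.
- unit: Light-source unit, low white box fixed to the bench, 160 (its x) x 290 (its y) x 45 mm high. Origin: centre of its underside; x to its back (away from the robot at yaw 0), y along its length, z up. Dial axis at x 0, y -85 mm; a clear guard covers the dial and slides along +y off it. To the left a tall shelf post (60 x 40 mm, 0.84 m high) stands at about x 0.545, y 0.16 m of the robot: swing past it folded in.
- dial_grip (a point): Point on the dial's axis, half way up its bar grip, 68 mm over the bench. The dial is a black disc of 60 mm diameter (46 to 54 mm over the bench) with a straight bar grip across it, 52 mm long, 14 mm wide, from 54 to 79 mm over the bench. Clear height under the shut guard: 87 mm.
- dial_pointer (a point): Point at the pointer end of the bar grip's top (white line), 26 mm from the dial's axis, 79 mm over the bench. The bar lies along the line from dial_grip to this point. At the zero end stop it points at the one large red dot; the next seven click positions have a small black dot each, 30 degrees apart, going clockwise.
- dial (a joint): Angle of the dial in rad, 0 at the anticlockwise end stop, growing clockwise seen from above, up to 3.665 at the other stop. A spring detent every 0.5236 rad (30 degrees) pulls it into the nearest click: 4 clicks = 2.094. It takes about 0.1 N m to turn over a click. Starts one or two clicks from the zero stop.
- guard_handle (a point): Middle of the upright orange handle block on the guard, 108 mm over the bench: 50 mm along the unit's x, 16 mm along its y (pinch it across these 16 mm or across the 50 mm), 30 mm high (93 to 123 mm). With the guard shut it stands 30 mm to the unit's +y side of the dial's axis; with the guard open, 155 mm. The guard's top plate is 132 x 100 mm, its top 91 mm over the bench.
- guard (a joint): Travel of the guard in m, along the unit's +y: 0 shut over the dial (against its stop), 0.125 fully open (against its stop). Stays where it is left; about 2 N to slide. Starts shut or up to 6 mm open.
- sample_jar_0: White jar with a white cap, 60 mm diameter, 85 mm high, bystander. Origin: centre of the underside.
- sample_jar_1: White jar with a red cap, 60 mm diameter, 85 mm high, bystander. Origin: centre of the underside.
- cuvette_box: White box with a blue lid, 71 x 106 x 40 mm high, bystander. Origin: centre of the underside.
- handheld_meter: Black handheld meter, 160 x 79 x 34 mm high, bystander. Origin: centre of the underside.
- marker_1: White marker pen with a green cap, 16 x 132 x 18 mm high, bystander. Origin: centre of the underside.

How it is judged:
By the outcome, as a careful person would: the job done as asked, in the order asked, and still so for the second after the job is handed in, with the robot touching nothing.
It also fails if it takes over 72 s, if anything falls off the work surface, if the arm or the gripper's body presses on something with over 40 N, if the wrist force passes 120 N, or if a joint passes its speed limit or range.

## Working session

There is one attempt and no reset: what is moved stays moved. The work goes in short steps, Python scripts to look and compute and a tool call to move; the robot and the scene stay as the last step left them, time stands still between calls to the robot, and variables do not carry over. Pictures are saved under pics/ and viewed, about 8 in all and at most 12, crops included, and the job is handed in when it is done.

Besides the shell and the picture viewer there is one more tool, called after "Request:" in YAML: its name, and indented under it one key for each argument. servo_tool: Moves the arm, as the interface text tells. Its arguments: {"type":"object","properties":{"deltas":{"type":"array","items":{"type":"array","items":{"type":"number"}}},"grip_force":{"type":"number"}},"required":["deltas"]}

```bash
mkdir -p pics; ls; cat > h.py <<'E'
import numpy as np, cv2
from rig import env, imaging
from scipy.spatial.transform import Rotation as R
def shot(n, f):
    s=env.observe(); p,d=imaging.camera(n); cv2.imwrite('pics/'+f+'.png',p); np.save('pics/'+f+'.npy',d); np.savez('pics/'+f+'_T.npz',pos=s['eef_pos'],rot=s['tcp_rot'])
    return p,d
def camT(n,f=None):
    c=imaging.calibration(n)
    K=(c['fx'],c['fy'],c['cx'],c['cy'])
    if n!='wrist': return K,np.linalg.inv(np.array(c['extrinsics']))
    z=np.load('pics/'+f+'_T.npz'); T=np.eye(4); T[:3,3]=z['pos']; T[:3,:3]=R.from_quat(z['rot']).as_matrix()
    return K,T@np.array(c['T_tool_cam'])
def plane(n,uv,z,f=None):
    K,T=camT(n,f); r=T[:3,:3]@np.array([(uv[0]-K[2])/K[0],(uv[1]-K[3])/K[1],1]); o=T[:3,3]
    return o+r*(z-o[2])/r[2]
def depthpt(n,uv,d,f=None):
    K,T=camT(n,f); z=d[int(uv[1]),int(uv[0])]; return (T@np.array([(uv[0]-K[2])/K[0]*z,(uv[1]-K[3])/K[1]*z,z,1]))[:3]
E
python3 - <<'E'
from h import *
s=env.observe(); print(s)
for n in ('scene','wrist'):
    p,d=shot(n,n+'0'); print(n,camT(n,n+'0'))
    hsv=cv2.cvtColor(p,cv2.COLOR_BGR2HSV)
    m=cv2.inRange(hsv,(5,150,120),(22,255,255)); c,_=cv2.findContours(m,0,2)
    for k in c:
        if cv2.contourArea(k)>20: print(cv2.boundingRect(k),cv2.minAreaRect(k))
a=cv2.imread('pics/scene0.png');b=cv2.imread('pics/wrist0.png')
E
```

```text
pics
{'t': 0.0, 'q': array([-1.15106817e-01,  3.59489603e-01,  1.51146335e+00, -1.59901404e-05,
        1.27246984e+00, -1.15132861e-01]), 'qvel': array([ 7.51777607e-04,  3.12270220e-04, -6.96723130e-04,  3.66442495e-04,
       -9.85989873e-05, -4.79370313e-04]), 'joint_torque': array([ 1.96551155e-03, -5.27614331e+01, -2.78626120e+01, -6.37880498e-05,
        1.32890840e-02, -2.81424428e-05]), 'eef_pos': array([5.99300011e+02, 6.33260608e-02, 2.23050988e+02]), 'tcp_rot': array([ 9.99999581e-01,  1.53790773e-05, -9.09890151e-04, -9.75209171e-05]), 'wrist_force': array([-0.21335215, -0.26702217, -0.55436941]), 'ft_torque': array([-0.00192971,  0.03233203, -0.02858088]), 'grip_width': 1.0010631901049434}
scene ((501.3458126301726, 501.3458126301726, 317.48552167492596, 235.42659807759588), array([[ 6.84848837e-01, -3.93999355e-01,  6.12981712e-01,
        -1.11761692e+02],
       [-7.28598061e-01, -3.83259335e-01,  5.67676975e-01,
        -9.35743508e+02],
       [ 1.12666016e-02, -8.35390202e-01, -5.49541876e-01,
         7.24538061e+02],
       [ 0.00000000e+00,  0.00000000e+00,  0.00000000e+00,
         1.00000000e+00]]))
(277, 343, 27, 45) ((289.8453674316406, 364.5979309082031), (45.0877685546875, 15.65148639678955), 68.96248626708984)
(286, 221, 18, 19) ((293.1388244628906, 227.67530822753906), (9.410381317138672, 21.53716278076172), 39.09385681152344)
wrist ((374.5807335868953, 374.5807335868953, 320.6470857593122, 244.09645551705273), array([[ 9.99997869e-01,  1.27599313e-03, -1.62265167e-03,
         5.99719976e+02],
       [ 7.48356706e-04, -9.56688731e-01, -2.91111854e-01,
         7.54328022e+01],
       [-1.92382929e-03,  2.91110019e-01, -9.56687648e-01,
         3.73748033e+02],
       [ 0.00000000e+00,  0.00000000e+00,  0.00000000e+00,
         1.00000000e+00]]))
```

View pics/scene0.png

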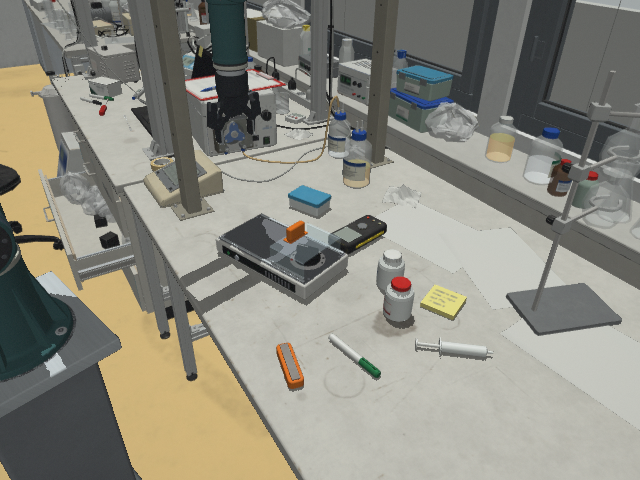

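View pics/wrist0.png

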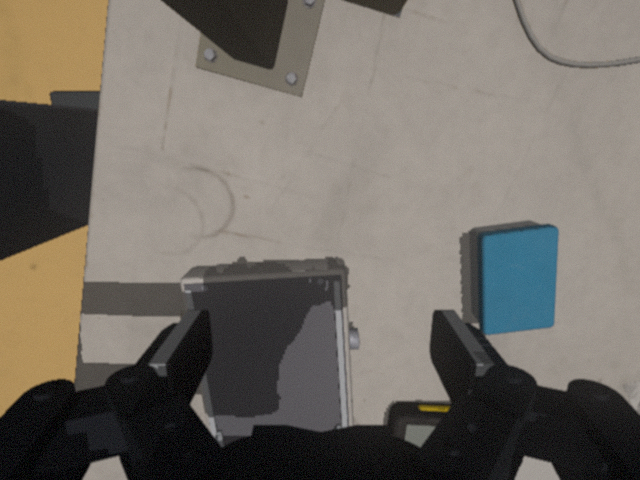

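The scene view shows the unit at about (283,255), with its orange handle at (294,230) and the dial under the clear guard near (305,258). The wrist view shows the unit's +y end at row 265, with the box's blue lid at (517,280). The fingers hide the handle in that view.

```bash
python3 - <<'E'
from h import *
def cloud(n,f):
    d=np.load('pics/'+f+'.npy'); K,T=camT(n,f); v,u=np.mgrid[:480,:640]
    P=np.stack([(u-K[2])/K[0]*d,(v-K[3])/K[1]*d,d],-1)@T[:3,:3].T+T[:3,3]; P[d==0]=np.nan; return P
P=cloud('scene','scene0'); p=cv2.imread('pics/scene0.png'); hsv=cv2.cvtColor(p,cv2.COLOR_BGR2HSV)
m=cv2.inRange(hsv,(5,150,120),(22,255,255))>0; m[:,:270]=0; m[260:]=0
Q=P[m]; print('handle',len(Q),np.nanmin(Q,0),np.nanmax(Q,0),np.nanmedian(Q,0))
t=Q[Q[:,2]>118]; print('top',len(t),t.mean(0), cv2.minAreaRect(t[:,:2].astype(np.float32)))
# top plane of unit
for n,f in(('scene','scene0'),('wrist','wrist0')):
    P=cloud(n,f); c=t.mean(0)
    k=(abs(P[...,2]-45)<4)&(np.hypot(P[...,0]-c[0],P[...,1]-c[1])<230)
    mm=cv2.morphologyEx(k.astype(np.uint8),cv2.MORPH_OPEN,np.ones((3,3)))
    nn,l,st,_=cv2.connectedComponentsWithStats(mm)
    for i in range(1,nn):
        if st[i,4]>300:
            q=P[l==i]; print(n,st[i],cv2.minAreaRect(q[:,:2].astype(np.float32)),q[:,:2].min(0),q[:,:2].max(0))
    k=(abs(P[...,2]-91)<4)&(np.hypot(P[...,0]-c[0],P[...,1]-c[1])<150); 
    if k.sum()>50: print(n,'plate',k.sum(),cv2.minAreaRect(P[k][:,:2].astype(np.float32)))
a=cv2.resize(p[190:310,200:370],None,fx=4.5,fy=4.5,interpolation=cv2.INTER_CUBIC); cv2.imwrite('pics/c1.png',a)
E
```

```text
handle 119 [ 524.3079294  -262.95439266   32.10862295] [ 817.89821744 -239.47070869  125.65550052] [ 547.82578458 -251.82289921  121.97234477]
top 85 [ 552.17812134 -251.04819179  122.84447346] ((554.7313232421875, -251.07229614257812), (47.78166961669922, 14.778066635131836), 0.6821395754814148)
scene [ 223  214  123   73 2524] ((548.8453369140625, -201.5249481201172), (157.3603515625, 291.2659912109375), 4.731292247772217) [ 468.04251442 -349.14998431] [638.41812916 -51.95319675]
scene plate 1379 ((556.816162109375, -279.20526123046875), (136.56210327148438, 104.68954467773438), 4.568553924560547)
wrist [  180   269   173   176 21612] ((550.9171142578125, -151.16036987304688), (158.2113494873047, 195.5903778076172), 4.763228416442871) [ 464.75083558 -254.09533938] [633.29570945 -50.28383165]
```

View pics/c1.png

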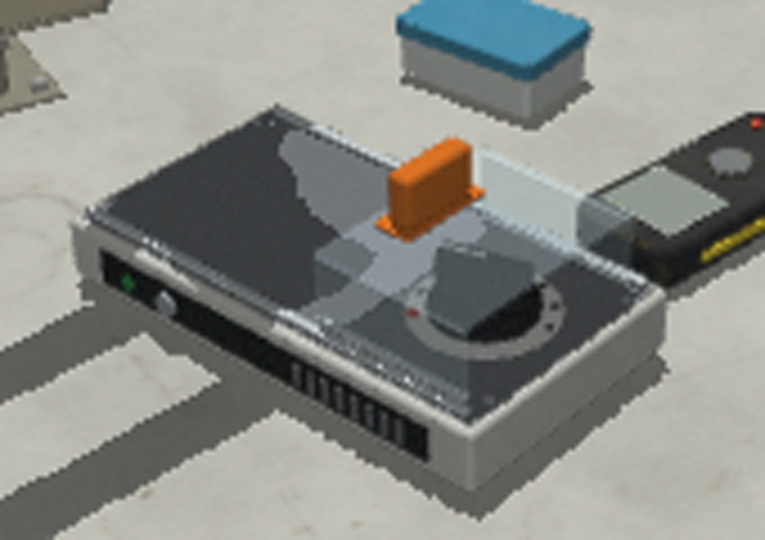

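The crop shows the shut guard over the dial, the orange handle at about (435,190) in crop pixels and the red dot at (412,312). The measured sizes match (157x291 unit, 48x15 handle). The unit centre is about (549,-201) with yaw 4.7°. That puts the dial axis at about (556,-286) and the handle at about (553,-251), so the guard is about 5 mm open. Next I hover over the handle.

Request:
servo_tool:
  deltas:
    - [-0.6,3.2,0,0,0,-0.7,8.5]
    - [-0.6,3.2,0,0,0,-0.7,8.5]
    - [-0.6,3.2,0,0,0,-0.7,8.5]
    - [-0.6,3.2,0,0,0,-0.7,8.5]
    - [-0.6,3.2,0,0,0,-0.7,8.5]
    - [-0.6,3.2,0,0,0,-0.7,8.5]
    - [-0.6,3.2,0,0,0,-0.5,8.5]
    - [0,3.0,0,0,0,0,8.5]
    - [0,0,0,0,0,0,8.5]
    - [0,0,0,0,0,0,8.5]

```text
t: 0.93
eef_pos: [564.6, -263.7, 217.6]
tcp_rot: [0.999, 0.045, -0.004, -0.002]
wrist_force: [0.3, 0.6, -0.6]
grip_width: 0.994
```

```bash
cat >> h.py <<'E'
def cloud(n,f):
    d=np.load('pics/'+f+'.npy'); K,T=camT(n,f); v,u=np.mgrid[:480,:640]
    P=np.stack([(u-K[2])/K[0]*d,(v-K[3])/K[1]*d,d],-1)@T[:3,:3].T+T[:3,3]; P[d==0]=np.nan; return P
def orange(p): return cv2.inRange(cv2.cvtColor(p,cv2.COLOR_BGR2HSV),(5,150,90),(22,255,255))>0
def rel(pt):
    s=env.observe(); print('tool cm', R.from_quat(s['tcp_rot']).inv().apply(np.array(pt)-s['eef_pos'])/10, s['eef_pos'], s['wrist_force'])
E
python3 - <<'E'
from h import *
p,d=shot('wrist','w1'); m=orange(p); P=cloud('wrist','w1'); Q=P[m]; t=Q[abs(Q[:,2]-123)<4]
print(len(Q),len(t)); r=cv2.minAreaRect(t[:,:2].astype(np.float32)); print(r); rel([*r[0],123])
E
```

```text
3447 1584
((555.525634765625, -247.60488891601562), (49.76674270629883, 15.212479591369629), 4.247900485992432)
tool cm [-0.69111123 -1.65803959  9.47111626] [ 564.74945914 -263.79322223  217.5819023 ] [-0.18687757 -1.87084935  0.01698338]
```

View pics/w1.png

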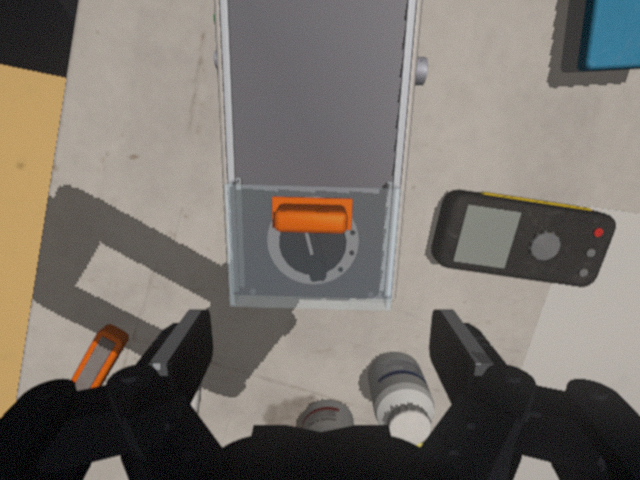

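The wrist view shows the handle at (313,215), the dial under the guard at (313,245), and the jars at (400,400) and (325,415). The measured top is 49.8x15.2 mm at (555.5,-247.6). I pinch it across the 50 mm.

Request:
servo_tool:
  deltas:
    - [-0.35,-0.8,2.5,0,0,0.5,8.5]
    - [-0.35,-0.8,2.5,0,0,0,8.5]
    - [0,0,2.5,0,0,0,8.5]
    - [0,0,2.0,0,0,0,8.5]
    - [0,0,0.6,0,0,0,8.5]
    - [0,0,0,0,0,0,8.5]
  grip_force: 30

```text
t: 1.48
eef_pos: [556.8, -241.8, 114.7]
tcp_rot: [0.999, 0.043, -0.003, -0.002]
wrist_force: [-0.6, 0.2, 0.1]
grip_width: 0.997
```

```bash
python3 -c "
from h import *
rel([555.5,-247.6,112])"
```

```text
tool cm [-0.17419671  0.56304437  0.27022117] [ 556.76451225 -241.84906708  114.71405097] [-0.57981287  0.20092749  0.10188198]
```

Request:
servo_tool:
  deltas:
    - [-0.15,0.5,0.2,0,0,0,8.5]
    - [0,0,0,0,0,0,8.5]
    - [0,0,0,0,0,0,4.0]
    - [0,0,0,0,0,0,4.0]
    - [0,0,0,0,0,0,4.0]
    - [0,0,0,0,0,0,4.0]
    - [0,0,0,0,0,0,4.0]
    - [0,0,0,0,0,0,4.0]

```text
t: 2.15
eef_pos: [559.5, -248.0, 118.5]
tcp_rot: [0.999, 0.044, 0.001, 0.0]
wrist_force: [0.1, -0.3, 0.7]
grip_width: 0.466
```

```bash
python3 - <<'E'
from h import *
rel([555.5,-247.6,112]); print(env.observe()['grip_width'])
a,_=shot('side','s1'); b,_=shot('wrist','w2')
print(camT('side'))
cv2.imwrite('pics/c2.png',cv2.hconcat([cv2.resize(a,(400,300)),cv2.resize(b,(400,300))]))
E
```

```text
tool cm [-0.39308998 -0.07109676  0.65416252] [ 559.46656038 -247.9552827   118.54908247] [ 0.08582187 -0.34184089  0.65290592]
0.4664436224789298
((494.76926794422707, 494.76926794422707, 321.54349233427274, 243.4518083492859), array([[ 9.99981925e-01, -2.84143281e-03,  5.29868160e-03,
         6.10215623e+02],
       [-6.00756915e-03, -4.36629619e-01,  8.99621301e-01,
        -1.19923899e+03],
       [-2.42652159e-04, -8.99636873e-01, -4.36638797e-01,
         5.52711870e+02],
       [ 0.00000000e+00,  0.00000000e+00,  0.00000000e+00,
         1.00000000e+00]]))
```

View pics/c2.png

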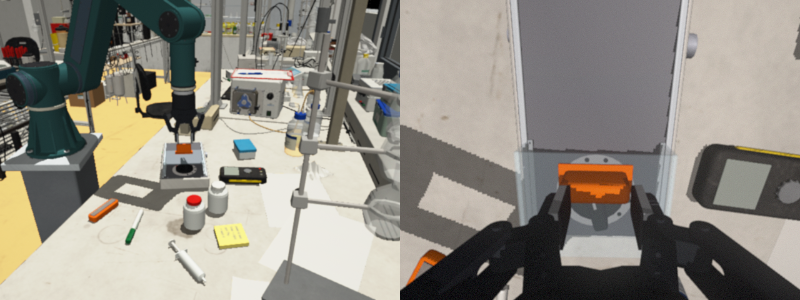

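```bash
python3 - <<'E'
from h import *
p=cv2.imread('pics/w2.png'); P=cloud('wrist','w2'); m=orange(p); m[400:]=0
t=P[m]; t=t[abs(t[:,2]-123)<4]; print(cv2.minAreaRect(t[:,:2].astype(np.float32)), np.median(t[:,2]))
for v in (290,300,310,320):
  print(v,[tuple(P[v,u].round().astype(int)) if np.isfinite(P[v,u]).all() else 0 for u in (240,250,256,262,268,274,300,350,360,370,380,390)])
cv2.imwrite('pics/c3.png',cv2.resize(p[210:380,190:450],None,fx=3,fy=3,interpolation=2))
E
```

```text
((555.9325561523438, -247.1760711669922), (48.97311782836914, 15.14245891571045), 3.7645249366760254) 123.18634206259662
290 [(np.int64(519), np.int64(-255), np.int64(92)), (np.int64(524), np.int64(-255), np.int64(92)), (np.int64(527), np.int64(-253), np.int64(94)), (np.int64(533), np.int64(-242), np.int64(118)), (np.int64(536), np.int64(-241), np.int64(119)), (np.int64(539), np.int64(-242), np.int64(118)), (np.int64(550), np.int64(-241), np.int64(118)), (np.int64(572), np.int64(-239), np.int64(118)), (np.int64(577), np.int64(-240), np.int64(115)), (np.int64(585), np.int64(-248), np.int64(95)), (np.int64(591), np.int64(-249), np.int64(92)), (np.int64(595), np.int64(-248), np.int64(93))]
300 [(np.int64(519), np.int64(-261), np.int64(92)), (np.int64(524), np.int64(-261), np.int64(91)), (np.int64(534), np.int64(-238), np.int64(136)), (np.int64(536), np.int64(-238), np.int64(136)), (np.int64(538), np.int64(-238), np.int64(136)), (np.int64(539), np.int64(-244), np.int64(123)), (np.int64(550), np.int64(-243), np.int64(123)), (np.int64(572), np.int64(-241), np.int64(123)), (np.int64(576), n
[... 635 characters left out ...]
(-241), np.int64(132)), (np.int64(581), np.int64(-235), np.int64(143)), (np.int64(584), np.int64(-234), np.int64(144))]
320 [(np.int64(529), np.int64(-243), np.int64(144)), (np.int64(534), np.int64(-238), np.int64(152)), (np.int64(536), np.int64(-238), np.int64(152)), (np.int64(538), np.int64(-239), np.int64(150)), (np.int64(539), np.int64(-244), np.int64(141)), (np.int64(540), np.int64(-253), np.int64(124)), (np.int64(551), np.int64(-252), np.int64(123)), (np.int64(573), np.int64(-250), np.int64(123)), (np.int64(577), np.int64(-250), np.int64(123)), (np.int64(580), np.int64(-245), np.int64(133)), (np.int64(579), np.int64(-234), np.int64(151)), (np.int64(583), np.int64(-234), np.int64(152))]
```

View pics/c3.png

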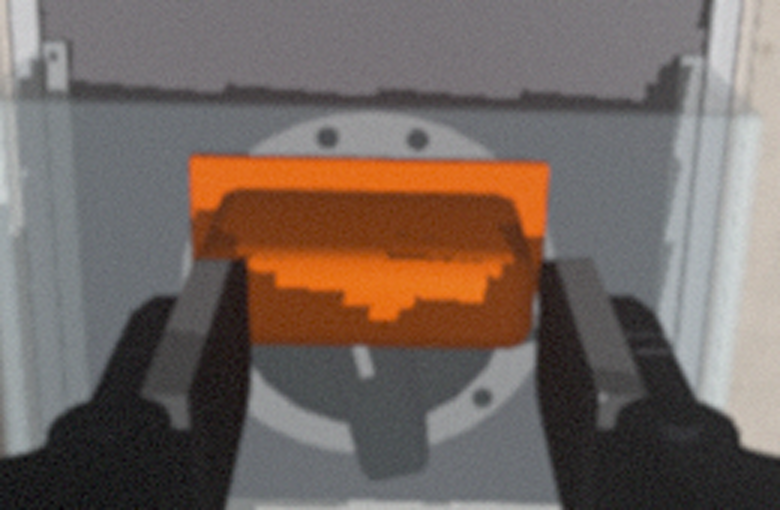

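```bash
python3 - <<'E'
from h import *
for f,rows,cols in (('w1',(308,311,314,318,324,330),(192,198,204,436,442,448)),('w2',(293,296,299,303),(256,262,268,378,382,386))):
  K,T=camT('wrist',f); Tt=np.array(imaging.calibration('wrist')['T_tool_cam']); d=np.load('pics/'+f+'.npy')
  for v in rows:
    o=[]
    for u in cols:
      z=d[v,u]; q=Tt@[(u-K[2])/K[0]*z,(v-K[3])/K[1]*z,z,1]; o.append(tuple(int(x) for x in q[:3].round()))
    print(f,v,o)
print(env.observe()['eef_pos'],env.observe()['q'])
E
```

```text
w1 308 [(-139, 109, 217), (-133, 109, 218), (-126, 109, 217), (125, 108, 215), (131, 108, 216), (138, 108, 216)]
w1 311 [(-47, -12, -26), (-45, -12, -26), (-43, -11, -26), (43, -11, -26), (45, -11, -25), (47, -11, -25)]
w1 314 [(-46, -12, -28), (-44, -12, -28), (-42, -11, -28), (43, -11, -26), (44, -12, -28), (46, -12, -28)]
w1 318 [(-45, -12, -31), (-43, -11, -31), (-42, -10, -28), (43, -10, -27), (44, -11, -31), (46, -12, -31)]
w1 324 [(-44, -11, -35), (-42, -11, -35), (-42, -8, -29), (43, -7, -28), (42, -11, -35), (44, -12, -36)]
w1 330 [(-43, -12, -39), (-42, -9, -35), (-43, -5, -28), (43, -5, -28), (43, -8, -34), (43, -11, -39)]
w2 293 [(-33, 4, 24), (-25, -8, -3), (-22, -8, -2), (30, 5, 27), (32, 5, 27), (34, 5, 28)]
w2 296 [(-28, -7, -3), (-25, -7, -3), (-22, -7, -4), (30, 7, 27), (32, 7, 26), (34, 6, 26)]
w2 299 [(-25, -12, -16), (-23, -12, -16), (-21, -12, -16), (23, -12, -16), (24, -12, -16), (26, -12, -16)]
w2 303 [(-25, -12, -20), (-23, -11, -18), (-20, -12, -20), (22, -12, -20), (24, -12, -20), (25, -12, -20)]
[ 559.3365199  -247.92357306  118.38077395] [-5.30149853e-01  4.82322577e-01  1.59788655e+00  1.33166097e-04
  1.05969682e+00 -6.18561541e-01]
```

The crop shows the fingers at 40 mm opening above the handle top and not on it, with tips near crop row 258. The depth puts the tips at tool z of about -16 mm at this opening and -25 mm when open, but the text says +14. I'll trust neither blindly: reopen, go down to a height that is safe either way, and measure again.

Request:
servo_tool:
  deltas:
    - [-0.35,0,0,0,0,0,8.5]
    - [0,0,0,0,0,0,8.5]
    - [0,0,0,0,0,0,8.5]
    - [0,0,0,0,0,0,8.5]
    - [0,0,0.9,0,0,0,8.5]
    - [0,0,0.9,0,0,0,8.5]
    - [0,0,0,0,0,0,8.5]

```text
t: 2.83
eef_pos: [555.3, -248.3, 98.8]
tcp_rot: [0.999, 0.044, 0.001, 0.0]
wrist_force: [-0.1, -0.2, -0.5]
grip_width: 0.995
```

```bash
cat > tip.py <<'E'
import sys
from h import *
f=sys.argv[1]; p,d=shot('wrist',f); Tt=np.array(imaging.calibration('wrist')['T_tool_cam']); K,T=camT('wrist',f)
v,u=np.mgrid[:480,:640]; P=np.stack([(u-K[2])/K[0]*d,(v-K[3])/K[1]*d,d],-1)@Tt[:3,:3].T+Tt[:3,3]
g=cv2.cvtColor(p,6); k=(d>0)&(P[...,2]<8)&(abs(P[...,1]+11.5)<2)&(abs(P[...,0])<50)&~orange(p)
for s in (-1,1):
    q=P[k&(np.sign(P[...,0])==s)]; print('tip z',np.sort(q[:,2])[::-1][:200:40],'x',np.percentile(abs(q[:,0]),[2,50]))
W=cloud('wrist',f); m=orange(p); m[400:]=0; t=W[m]; t=t[abs(t[:,2]-123)<4]; 
if len(t)>30: print(cv2.minAreaRect(t[:,:2].astype(np.float32)))
s=env.observe(); print(s['eef_pos'],s['wrist_force'],s['grip_width'],s['t'])
E
python3 tip.py w3
```

```text
tip z [7.99076346 7.75050964 7.61277482 7.47644976 7.33617629] x [ 0.65312292 16.02587709]
tip z [7.99301327 7.85139344 7.72676141 7.61261875 7.50267778] x [ 0.72390237 15.86102565]
((555.3566284179688, -247.25558471679688), (49.18932342529297, 15.991836547851562), 2.4453110694885254)
[ 555.49040144 -248.36440995   99.32306278] [ 1.23257131 -0.17788226 -0.37842161] 0.9928682616090245 2.8833
```

```bash
sed -i 's/P\[...,2\]<8)/P[...,2]<-8)/' tip.py; python3 tip.py w4
```

```text
tip z [-22.15895202 -26.05003268 -27.42130786 -28.8741336  -30.20031335] x [ 0.65012928 15.12786112]
tip z [-22.16039616 -25.87217491 -27.51322723 -28.82553927 -30.0666469 ] x [ 0.71398291 15.13305897]
((555.3901977539062, -247.23016357421875), (48.79559326171875, 15.302473068237305), 4.154420375823975)
[ 555.80099976 -248.56759401   99.87924561] [-0.51198905 -0.2262697  -0.03226615] 0.9975772002982196 2.9333
```

Request:
servo_tool:
  deltas:
    - [0,0,0.4,0,0,0,8.5]
    - [0,0,0.4,0,0,0,8.5]
    - [0,0,0.2,0,0,0,8.5]

```text
t: 3.18
eef_pos: [556.5, -248.9, 89.5]
tcp_rot: [0.999, 0.044, 0.002, 0.001]
wrist_force: [0.7, 1.0, -0.1]
grip_width: 0.994
```

No contact at TCP z 89.5, so the camera's finger geometry holds. I continue down and close.

Request:
servo_tool:
  deltas:
    - [0,0,0.4,0,0,0,8.5]
    - [0,0,0.3,0,0,0,8.5]
    - [0,0,0,0,0,0,8.5]
    - [0,0,0,0,0,0,4.2]
    - [0,0,0,0,0,0,4.2]
    - [0,0,0,0,0,0,4.2]
    - [0,0,0,0,0,0,4.2]
    - [0,0,0,0,0,0,4.2]

```text
t: 3.85
eef_pos: [555.5, -249.5, 83.8]
tcp_rot: [0.999, 0.044, 0.001, 0.002]
wrist_force: [4.3, -1.9, -19.7]
grip_width: 0.578
```

The handle is gripped (49 mm opening). I slide the guard open.

Request:
servo_tool:
  deltas:
    - [0,-0.5,0.1,0,0,0,4.2]
    - [0,-1.0,0.05,0,0,0,4.2]
    - [0,-1.2,0.05,0,0,0,4.2]
    - [0,-1.2,0.05,0,0,0,4.2]
    - [0,-1.2,0.05,0,0,0,4.2]
    - [0,-1.2,0.05,0,0,0,4.2]
    - [0,-1.2,0.05,0,0,0,4.2]
    - [0,-1.0,0.05,0,0,0,4.2]
    - [0,-0.8,0.05,0,0,0,4.2]
    - [0,0,0,0,0,0,4.2]

```text
t: 4.68
eef_pos: [549.1, -150.4, 83.7]
tcp_rot: [0.999, 0.044, 0.004, 0.005]
wrist_force: [3.1, -1.0, -3.2]
grip_width: 0.579
```

Request:
servo_tool:
  deltas:
    - [0,-0.8,0.05,0,0,0,4.2]
    - [0,-0.6,0.05,0,0,0,4.2]
    - [0,-0.4,0.05,0,0,0,4.2]
    - [0,-0.3,0.05,0,0,0,4.2]
    - [0,-0.3,0.05,0,0,0,4.2]
    - [0,-0.3,0.05,0,0,0,4.2]

```text
t: 5.18
eef_pos: [547.9, -129.8, 83.8]
tcp_rot: [0.999, 0.047, 0.005, 0.014]
wrist_force: [-2.6, -15.2, 4.0]
grip_width: 0.582
```

Request:
servo_tool:
  deltas:
    - [0,0.1,0,0,0,0,8.5]
    - [0,0,0,0,0,0,8.5]
    - [0,0,0,0,0,0,8.5]
    - [0,0,0,0,0,0,8.5]
    - [0,0,-2.5,0,0,0,8.5]
    - [0,0,-3.0,0,0,0,8.5]
    - [0,0,-3.0,0,0,0,8.5]
    - [0,3.5,-2.0,0,0,0,8.5]
    - [0,3.5,0,0,0,0,8.5]
    - [0,3.5,0,0,0,0,8.5]
    - [0,1.5,0,0,0,0,8.5]
    - [0,0,0,0,0,0,8.5]

```text
t: 6.18
eef_pos: [556.5, -243.7, 193.4]
tcp_rot: [0.999, 0.05, 0.003, 0.011]
wrist_force: [0.1, -0.8, 0.0]
grip_width: 0.993
```

```bash
python3 - <<'E'
from h import *
p,d=shot('wrist','w5'); s=env.observe(); print(s['eef_pos'],s['wrist_force'],R.from_quat(s['tcp_rot']).as_matrix().round(3).tolist())
P=cloud('wrist','w5'); m=orange(p); t=P[m]; t=t[abs(t[:,2]-123)<4]
if len(t)>30: print('handle',cv2.minAreaRect(t[:,:2].astype(np.float32)))
k=(abs(P[...,2]-79)<4)&(np.hypot(P[...,0]-558,P[...,1]+282)<45); print('bar',k.sum(),cv2.minAreaRect(P[k][:,:2].astype(np.float32)))
h=cv2.cvtColor(p,cv2.COLOR_BGR2HSV); r=cv2.inRange(h,(0,120,80),(8,255,255))|cv2.inRange(h,(172,120,80),(180,255,255))
n,l,st,c=cv2.connectedComponentsWithStats(r)
for i in range(1,n):
    if st[i,4]>8: print('red',st[i],c[i],plane('wrist',c[i],45,'w5'))
E
```

```text
[ 556.22686917 -242.42900213  193.21105522] [ 0.54889587 -0.73507012 -0.75674867] [[0.995, 0.101, 0.006], [0.101, -0.995, -0.02], [0.004, 0.021, -1.0]]
handle ((547.9494018554688, -129.13186645507812), (49.42256546020508, 15.590746879577637), 4.01656436920166)
bar 1129 ((557.4864501953125, -283.11773681640625), (14.277305603027344, 51.95444869995117), 18.551982879638672)
red [332  34  12   1  12] [337.5  34. ] [ 555.34101312 -106.02192725   45.        ]
red [357  35  11   2  11] [362.          35.18181818] [ 572.65642593 -104.99010416   45.        ]
red [283 235   7   7  38] [286.07894737 238.05263158] [ 530.1981433  -260.13892056   45.        ]
red [609 254  11  10  79] [613.65822785 258.4556962 ] [ 808.30141776 -250.4256247    45.        ]
```

View pics/w5.png

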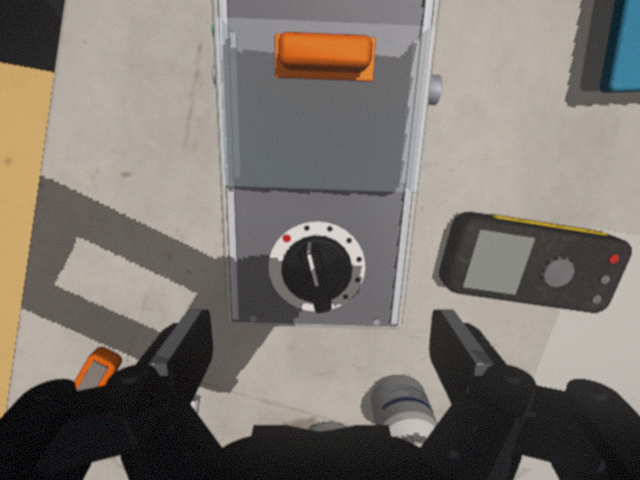

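The view shows the guard open with its plate edge at row 190, the dial at (316,267), the bar pointer up and slightly left, and the red dot at (286,238). The bar points at 108.6° and the red dot at 140° in world yaw, so the dial stands at one click. The final pointer direction should be about 19.6°. I align over the dial.

Request:
servo_tool:
  deltas:
    - [-0.3,2.0,0.5,1.1,-0.3,0,4.0]
    - [0,2.0,2.0,0,0,0,4.0]
    - [0,0,2.5,0,0,-6.4,4.0]
    - [0,0,2.5,0,0,-6.4,4.0]
    - [0,0,2.0,0,0,0,4.0]
    - [0,0,0,0,0,0,4.0]

```text
t: 6.73
eef_pos: [556.4, -273.5, 94.1]
tcp_rot: [0.986, 0.168, -0.001, -0.004]
wrist_force: [-1.8, 1.1, -1.1]
grip_width: 0.465
```

```bash
cat > st.py <<'E'
from h import *
s=env.observe(); M=R.from_quat(s['tcp_rot']).as_matrix(); rel([557.5,-283.1,46])
print('yaw',np.degrees(np.arctan2(M[1,0],M[0,0])),'tilt wx,wy deg',np.degrees(M.T@np.cross(M[:,2],[0,0,-1]))[:2],'tq',s['ft_torque'],'t',s['t'],s['grip_width']*85.4)
E
python3 st.py
```

```text
tool cm [-0.21477724  0.97620973  4.80313406] [ 556.44424959 -273.50991779   94.10235822] [-1.75642641  1.06445552 -1.11270096]
yaw 19.33560005871671 tilt wx,wy deg [-0.43313711  0.03729316] tq [ 0.01000266  0.02043764 -0.04258195] t 6.7333 39.73681384883867
```

Request:
servo_tool:
  deltas:
    - [-0.2,0.9,0.5,-0.4,0,0.8,4.0]
    - [0,0,1.5,0,0,0,4.0]
    - [0,0,1.2,0,0,0,4.0]
    - [0,0,0.5,0,0,0,4.0]
    - [0,0,0,0,0,0,4.0]

```text
t: 7.15
eef_pos: [558.3, -279.1, 56.7]
tcp_rot: [0.987, 0.16, -0.0, -0.001]
wrist_force: [-0.1, 0.4, -0.9]
grip_width: 0.468
```

```bash
python3 st.py
```

```text
tool cm [-0.19659653  0.35469311  1.06726806] [ 558.25520279 -279.12591421   56.67652393] [-0.12668592  0.4089086  -0.93927868]
yaw 18.44844013012909 tilt wx,wy deg [-0.08621264  0.04309385] tq [ 0.03025281 -0.01112327 -0.06152318] t 7.15 39.945675871848316
```

Request:
servo_tool:
  deltas:
    - [-0.2,0.35,0.4,0,0,0,4.0]
    - [0,0,0.5,0,0,0,4.0]
    - [0,0,0,0,0,0,4.0]
    - [0,0,0,0,0,0,0.8]
    - [0,0,0,0,0,0,0.8]
    - [0,0,0,0,0,0,0.8]
    - [0,0,0,0,0,0,0.8]
    - [0,0,0,0,0,0,0.8]
    - [0,0,0,0,0,0,0.8]

```text
t: 7.9
eef_pos: [557.9, -284.8, 49.7]
tcp_rot: [0.987, 0.16, 0.0, 0.001]
wrist_force: [-0.3, -0.7, -1.5]
grip_width: 0.161
```

```bash
python3 st.py; python3 tip.py w6
```

```text
tool cm [ 0.01897442 -0.17659492  0.3679947 ] [ 557.87505546 -284.83061387   49.68251257] [-0.28632498 -0.68543574 -1.47590388]
yaw 18.404271668024425 tilt wx,wy deg [ 0.08466251 -0.01202017] tq [-0.03312191  0.02649111  0.05249356] t 7.9 13.729307554730068
tip z [-11.43106427 -14.7553116  -17.16906232 -19.79000849 -22.21069713] x [ 0.89956558 33.92634787]
tip z [-11.06227634 -14.54261425 -16.78442884 -19.15591633 -21.65695745] x [ 0.92060816 33.26865356]
[ 557.88625037 -284.84085006   49.69217763] [-1.97516162 -1.23663532 -1.42705342] 0.15027226749764144 7.95
```

The bar is gripped (13.7 mm). I turn it anticlockwise to the stop.

Request:
servo_tool:
  deltas:
    - [0,0,0.05,0,0,-5,0.8]
    - [0,0,0.05,0,0,-5,0.8]
    - [0,0,0.05,0,0,-5,0.8]
    - [0,0,0.05,0,0,-5,0.8]
    - [0,0,0,0,0,-5,0.8]
    - [0,0,0,0,0,-4,0.8]
    - [0,0,0,0,0,0,0.8]

```text
t: 8.53
eef_pos: [557.9, -284.8, 49.7]
tcp_rot: [0.911, 0.412, 0.0, 0.001]
wrist_force: [0.1, -0.3, -0.9]
grip_width: 0.155
```

```bash
python3 st.py
```

```text
tool cm [ 0.10070234 -0.1419969   0.37264056] [ 557.89826869 -284.78832065   49.72927104] [ 0.05424161 -0.29951128 -0.8550376 ]
yaw 48.69755990940585 tilt wx,wy deg [0.0987821  0.02407478] tq [-0.01381258 -0.00061644  0.02540217] t 8.5333 13.225974321254057
```

Request:
servo_tool:
  deltas:
    - [0,0,0,0,0,-3,0.8]
    - [0,0,0,0,0,-3,0.8]
    - [0,0,0,0,0,-3,0.8]

```text
t: 8.78
eef_pos: [557.6, -284.5, 49.9]
tcp_rot: [0.878, 0.478, 0.001, 0.0]
wrist_force: [-1.1, -2.1, -2.0]
grip_width: 0.155
```

```bash
python3 st.py
```

```text
tool cm [ 0.11707747 -0.08545552  0.38649658] [ 557.57874728 -284.54881883   49.86440957] [-1.10190411 -2.05985785 -2.01424147]
yaw 57.14192255271135 tilt wx,wy deg [ 0.03461394 -0.0523706 ] tq [-0.24485638  0.25703125 -2.14086421] t 8.7833 13.249480747185762
```

The moment reached -2.1 N m, far over the detent's 0.1 N m, so the dial is at the end stop. I unwind, reopen so the dial settles, and grip again square to the bar.

Request:
servo_tool:
  deltas:
    - [0,0,0,0,0,4,0.8]
    - [0,0,0,0,0,3.5,0.8]
    - [0,0,0,0,0,0,3.0]
    - [0.1,-0.1,0.1,0,0,0,3.0]
    - [0,0,0,0,0,0,3.0]
    - [0,0,0,0,0,0,0.8]
    - [0,0,0,0,0,0,0.8]
    - [0,0,0,0,0,0,0.8]
    - [0,0,0,0,0,0,0.8]
    - [0,0,0,0,0,0,0.8]
    - [0,0,0,0,0,0,0.8]

```text
t: 9.7
eef_pos: [557.7, -284.5, 49.6]
tcp_rot: [0.91, 0.415, 0.001, 0.001]
wrist_force: [-0.1, -1.2, 0.9]
grip_width: 0.154
```

```bash
python3 st.py
```

```text
tool cm [ 0.09203343 -0.10797383  0.36370355] [ 557.70345768 -284.49860375   49.63914681] [-0.13539186 -1.21720388  0.89442462]
yaw 48.99599353706441 tilt wx,wy deg [ 0.13473491 -0.02598042] tq [ 0.01558152 -0.03133909 -0.06708465] t 9.7 13.158776037169549
```

Request:
servo_tool:
  deltas:
    - [0,0,0,0,0,6,0.8]
    - [0,0,0,0,0,6,0.8]
    - [0,0,0,0,0,6,0.8]
    - [0,0,0,0,0,6,0.8]
    - [0,0,0,0,0,6,0.8]
    - [0,0,0,0,0,6,0.8]
    - [0,0,0,0,0,6,0.8]
    - [0,0,0,0,0,6,0.8]
    - [0,0,0,0,0,6,0.8]
    - [0,0,0,0,0,6,0.8]
    - [0,0,0,0,0,6,0.8]
    - [0,0,0,0,0,6,0.8]
    - [0,0,0,0,0,6,0.8]
    - [0,0,0,0,0,6,0.8]
    - [0,0,0,0,0,6,0.8]
    - [0,0,0,0,0,6,0.8]
    - [0,0,0,0,0,6,0.8]
    - [0,0,0,0,0,0,0.8]

```text
t: 11.2
eef_pos: [557.9, -284.9, 49.6]
tcp_rot: [0.878, -0.479, 0.001, 0.003]
wrist_force: [-0.3, -0.0, -0.9]
grip_width: 0.154
```

```bash
python3 st.py
```

```text
tool cm [-0.17307656 -0.06014692  0.35882706] [ 557.92924141 -284.86090421   49.59832866] [-0.27547937 -0.02388702 -0.93131265]
yaw -57.30018047585449 tilt wx,wy deg [ 0.18157139 -0.27179783] tq [-0.15238901  0.09612571 -0.01323317] t 11.2 13.166894642714203
```

13.1° to go, to -70.4°.

Request:
servo_tool:
  deltas:
    - [0,0,0,0,0,5,0.8]
    - [0,0,0,0,0,5,0.8]
    - [0,0,0,0,0,2.3,0.8]
    - [0,0,0,0,0,0,0.8]

```text
t: 11.53
eef_pos: [557.9, -284.9, 49.6]
tcp_rot: [0.822, -0.569, 0.002, 0.003]
wrist_force: [-0.8, -1.4, -1.1]
grip_width: 0.158
```

```bash
python3 st.py
```

```text
tool cm [-0.1837809  -0.02409856  0.35814573] [ 557.92513095 -284.88202416   49.59250688] [-0.79939022 -1.43316248 -1.07258992]
yaw -69.33163801390089 tilt wx,wy deg [ 0.15635621 -0.32620751] tq [-0.21688984  0.13364126 -0.19220003] t 11.5333 13.454433805640996
```

Within about 1° of the click. I release, rise, and turn back to the handle's orientation to look.

Request:
servo_tool:
  deltas:
    - [0,0,0,0,0,0,3.5]
    - [0,0,0,0,0,0,3.5]
    - [0,0,0,0,0,0,3.5]
    - [0,0,-2.5,0,0,0,3.5]
    - [0,0,-3.5,0,0,0,3.5]
    - [0,0,-3.5,0,0,0,3.5]
    - [0,0,-3.5,0,0,-6.8,3.5]
    - [0,0,0,0,0,-6.8,3.5]
    - [0,0,0,0,0,-6.8,3.5]
    - [0,0,0,0,0,-6.8,3.5]
    - [0,0,0,0,0,-6.8,3.5]
    - [0,0,0,0,0,-6.8,3.5]
    - [0,0,0,0,0,-6.8,3.5]
    - [0,0,0,0,0,-6.8,3.5]
    - [0,0,0,0,0,-6.8,8.5]
    - [0,0,0,0,0,-6.8,8.5]
    - [0,-3,0,0,0,-4,8.5]
    - [0,-1,0,0,0,0,8.5]
    - [0,0,0,0,0,0,8.5]

```text
t: 13.12
eef_pos: [557.4, -242.4, 189.0]
tcp_rot: [0.998, 0.066, 0.003, 0.004]
wrist_force: [0.3, -0.2, -1.1]
grip_width: 0.997
```

```bash
python3 st.py; cat > look.py <<'E'
import sys
from h import *
f=sys.argv[1]; p,d=shot('wrist',f); P=cloud('wrist',f); m=orange(p); t=P[m]; t=t[abs(t[:,2]-123)<4]
if len(t)>30: print('handle',cv2.minAreaRect(t[:,:2].astype(np.float32)))
k=(abs(P[...,2]-79)<4)&(np.hypot(P[...,0]-558,P[...,1]+283)<45)
if k.sum()>50: print('bar',k.sum(),cv2.minAreaRect(P[k][:,:2].astype(np.float32)))
E
python3 look.py w7
```

```text
tool cm [-0.59604881  3.92827844 14.32493523] [ 557.43980164 -242.4109788   188.98056317] [ 0.27159621 -0.18328206 -1.07056848]
yaw 7.557757522928791 tilt wx,wy deg [ 0.4246696  -0.26791422] tq [ 0.03638444 -0.02995908  0.02866356] t 13.1167 85.1213719627581
handle ((547.6840209960938, -129.29022216796875), (50.02452850341797, 15.727829933166504), 3.749744176864624)
bar 1199 ((557.8939208984375, -283.2806701660156), (52.504058837890625, 13.994096755981445), 19.128633499145508)
```

View pics/w7.png

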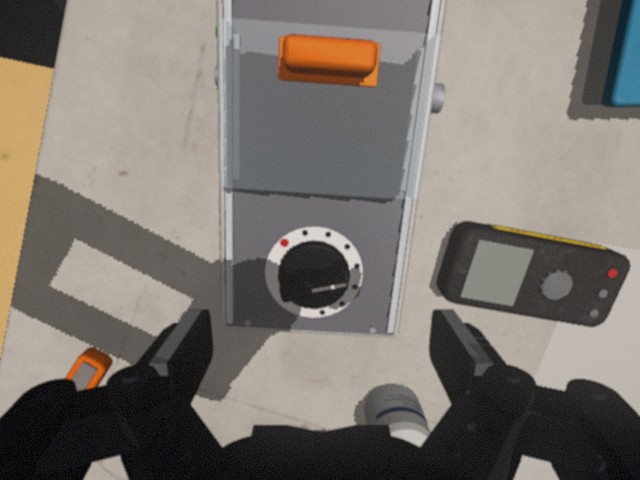

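The pointer is at (345,287), pointing at the fourth black dot, with the red dot at (284,243). The bar is at 19.1°, which is 120.5° from zero, so four clicks. Now back to the handle.

Request:
servo_tool:
  deltas:
    - [-0.1,-3.5,0,0.4,-0.3,3,8.5]
    - [0,-3.5,0,0,0,0,8.5]
    - [0,-3.0,1.5,0,0,0,8.5]
    - [0,-0.9,2.0,0,0,0,8.5]
    - [0,0,1.5,0,0,0,8.5]
    - [0,0,0,0,0,0,8.5]

```text
t: 13.67
eef_pos: [550.1, -136.4, 139.6]
tcp_rot: [0.999, 0.036, 0.004, 0.003]
wrist_force: [-1.0, -0.4, -0.0]
grip_width: 0.996
```

```bash
sed -i 's/rel(.557.5,-283.1,46.)/rel([547.7,-129.3,82])/' st.py; python3 st.py
```

```text
tool cm [-0.22884787 -0.76946547  5.75420485] [ 550.07015864 -136.44491572  139.6095888 ] [-0.99800821 -0.36215615 -0.03522706]
yaw 4.1013891340064115 tilt wx,wy deg [ 0.3966187  -0.43308681] tq [-0.02436006 -0.01343932  0.00024782] t 13.6667 85.04218910433661
```

Request:
servo_tool:
  deltas:
    - [-0.25,-0.7,0,0.4,-0.4,-0.3,8.5]
    - [0,0,1.5,0,0,0,8.5]
    - [0,0,2.0,0,0,0,8.5]
    - [0,0,1.4,0,0,0,8.5]
    - [0,0,0.3,0,0,0,8.5]
    - [0,0,0,0,0,0,8.5]

```text
t: 14.17
eef_pos: [551.6, -133.5, 90.9]
tcp_rot: [0.999, 0.037, 0.003, 0.001]
wrist_force: [-0.7, -0.1, 0.6]
grip_width: 0.993
```

```bash
python3 st.py
```

```text
tool cm [-0.36207882 -0.45335534  0.89137304] [ 551.58888312 -133.53492164   90.94761587] [-0.67010041 -0.11378216  0.63011041]
yaw 4.244205621256158 tilt wx,wy deg [ 0.14413349 -0.3589537 ] tq [-0.0132178  -0.00428941  0.01256663] t 14.1667 84.7946809171951
```

Request:
servo_tool:
  deltas:
    - [-0.35,-0.45,0.4,0,0,0,8.5]
    - [0,0,0.4,0,0,0,8.5]
    - [0,0,0,0,0,0,8.5]
    - [0,0,0,0,0,0,4.2]
    - [0,0,0,0,0,0,4.2]
    - [0,0,0,0,0,0,4.2]
    - [0,0,0,0,0,0,4.2]
    - [0,0,0,0,0,0,4.2]

```text
t: 14.83
eef_pos: [547.9, -130.8, 86.7]
tcp_rot: [0.999, 0.037, 0.004, 0.002]
wrist_force: [2.0, -0.3, -6.1]
grip_width: 0.579
```

Gripped. I slide the guard shut.

Request:
servo_tool:
  deltas:
    - [0,0.5,0.05,0,0,0,4.2]
    - [0,1.0,0.05,0,0,0,4.2]
    - [0,1.2,0.05,0,0,0,4.2]
    - [0,1.2,0.05,0,0,0,4.2]
    - [0,1.2,0.05,0,0,0,4.2]
    - [0,1.2,0.05,0,0,0,4.2]
    - [0,1.2,0.05,0,0,0,4.2]
    - [0,1.2,0.05,0,0,0,4.2]
    - [0,1.0,0,0,0,0,4.2]
    - [0,0.8,0,0,0,0,4.2]
    - [0,0,0,0,0,0,4.2]

```text
t: 15.75
eef_pos: [555.0, -240.3, 86.7]
tcp_rot: [0.999, 0.036, 0.004, 0.0]
wrist_force: [-1.7, -1.8, 2.0]
grip_width: 0.58
```

Request:
servo_tool:
  deltas:
    - [0,0.7,0,0,0,0,4.2]
    - [0,0.5,0,0,0,0,4.2]
    - [0,0.4,0,0,0,0,4.2]
    - [0,0.3,0,0,0,0,4.2]
    - [0,0.3,0,0,0,0,4.2]
    - [0,0.3,0,0,0,0,4.2]

```text
t: 16.25
eef_pos: [555.9, -255.1, 86.6]
tcp_rot: [0.999, 0.035, 0.002, -0.009]
wrist_force: [-0.1, 11.5, 5.3]
grip_width: 0.579
```

Request:
servo_tool:
  deltas:
    - [0,0.3,0,0,0,0,4.2]
    - [0,0.3,0,0,0,0,4.2]

```text
t: 16.42
eef_pos: [555.9, -254.9, 86.6]
tcp_rot: [0.999, 0.035, 0.002, -0.014]
wrist_force: [-0.4, 11.3, 6.6]
grip_width: 0.577
```

Request:
servo_tool:
  deltas:
    - [0,0,0,0,0,0,8.5]
    - [0,0,0,0,0,0,8.5]
    - [0,0,0,0,0,0,8.5]
    - [0,0,0,0,0,0,8.5]
    - [0,0,-2.5,0,0,0,8.5]
    - [0,0,-3.0,0,0,0,8.5]
    - [0,0,-3.0,0,0,0,8.5]
    - [0,0,-2.5,0,0,0,8.5]
    - [0,0,0,0,0,0,8.5]
    - [0,0,0,0,0,0,8.5]

```text
t: 17.25
eef_pos: [556.3, -259.7, 199.2]
tcp_rot: [0.999, 0.035, 0.002, -0.013]
wrist_force: [-0.1, -0.7, -0.9]
grip_width: 0.996
```

```bash
python3 st.py|tail -1; python3 look.py w8; python3 - <<'E'
from h import *
a,_=shot('scene','s2'); b=cv2.imread('pics/w8.png')
cv2.imwrite('pics/c8.png',cv2.hconcat([cv2.resize(a[180:400,190:480],(400,303)),cv2.resize(b,(400,303))]))
E
```

```text
yaw 4.048280746355359 tilt wx,wy deg [-1.51595327 -0.23410233] tq [-0.01562851  0.03481311  0.04922587] t 17.25 85.03739701879559
handle ((555.6439208984375, -253.441650390625), (49.74250793457031, 15.432448387145996), 3.6777329444885254)
```

View pics/c8.png

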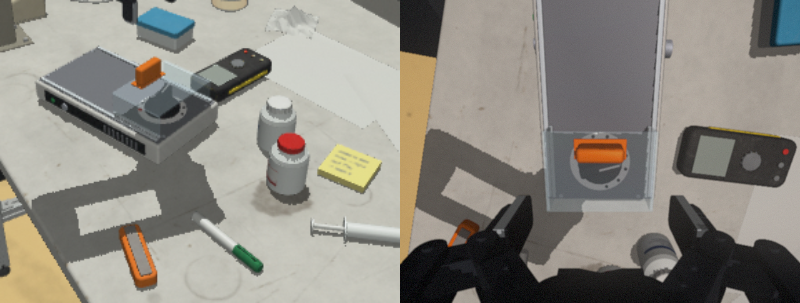

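The guard is shut: the handle is 30 mm from the dial axis (124.4 mm of travel) and the pointer is unchanged at (610,168). The bystanders are in place and the arm is clear, so I hand in.

```bash
python3 -c "
from rig import env
print(env.finish_job())"
```

```text
the job is handed in; nothing more can be done
None
```

The dial is at its fourth click and the guard is shut over it again; I handed the job in after about 17 s of robot time.

I slid the guard back to its stop and turned the dial anticlockwise until the moment reached 2.1 N m, which is the end stop. I then turned it clockwise to four clicks and slid the guard shut until it pressed its stop at about 11 N.

**Last checks:**
- **Dial:** before I shut the guard, the bar stood 120.5° clockwise of the zero direction (120° is four clicks). The pointer still looked the same through the shut guard.
- **Guard:** the handle is 30 mm from the dial axis, after 124.4 mm of travel out of 125.
- **Bench:** the jars, box, meter and pen look unmoved in the last pictures. I did not measure their positions.

**What disagreed:**
- **Fingertips:** the depth images put the tips about 25 mm further back along the tool than the text says. The first grasp on the handle therefore closed above it without touching. I measured again, went lower, and every later grasp held.
- **Zero stop:** I took zero from the moment and the red dot's direction, and did not photograph the pointer at the stop.

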